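Set the seal time on the bag sealer with the inner knob

ROBOT

A 6-joint arm with a two-finger parallel gripper is mounted at the origin on the work surface. World frame = base frame: x ahead of the robot, y to its left, z up, the work surface at z = 0. Lengths are in mm, angles in rad, forces in N, time in s.
With the tool pointing down it reaches from about 275 to 750 mm from the base axis. Payload 10.2 kg.
Tool frame: the origin (TCP) lies at the very end of the fingers, on their centre line; the grasp point (between the pads) lies 19 mm behind it (ctrl.pinch_z is the distance from the TCP to the grasp point, in mm); y points along the fingers, z is the direction in which the jaws open and shut, and the axes are right-handed (so a half turn about y gives the same grasp; the last joint's range is limited). The gripper opens to 85 mm and grips with 20 to 120 N. Pads are 22 mm wide; open, the fingers measure 114 mm over their backs; the gripper's body (76 mm by 85 mm) begins 54 mm behind the grasp point. The pads swing forward as they close: fully open they stand 13 mm farther back than shut.
Start: joints at [1.057, 0.313, 1.498, -0, 1.331, -0.223], TCP at [150.54, 502.96, 231.294] pointing down, gripper open.
Joint ranges: [-2.94, 2.94], [-0.97, 2.17], [0.19, 2.56], [-1.23, 4.37], [0.02, 3.11], [-2.88, 2.88]. Speed limits (rad/s): [2.39, 2.39, 3.01, 3.14, 3.14, 3.14].

INTERFACE

Orientations are given as a unit quaternion [w, x, y, z].
In Python, from rig import sense, eyes, ctrl gives the robot as it stands. The module is installed in compiled form; this text tells all that it offers.
- The arm moves only by the shell command python3 -m handwheel 'ROWS' [FORCE]. ROWS is JSON, a list of rows, each an object of numbers: "grip": the finger opening in mm, from 0 to 85.4; "tx", "ty", "tz": the shift along the tool's x, y, z in mm; "wx", "wy", "wz": the turn, a rotation vector about the tool's x, y, z in rad. In form: [{"grip": .., "tx": .., "ty": .., "tz": .., "wx": .., "wy": .., "wz": ..}, ...]. A call has 1 to 10 rows; each row shifts and turns the commanded pose from where the row before left it, along the tool's axes as they then stand; what a row does not reach is not made up. A row lasts 1/12 s, in which the tool goes at most 41.7 mm and 7.16 degrees, less where a joint would pass 70% of its speed; a pose out of reach is approached as far as the arm can. A call is refused whole if a number of a shift passes 41.7 or a number of a turn 0.125, either way. A call with a gripper value outside its range is refused whole. The fingers move at their own pace and stop on an object; FORCE is the grip in N (left out, the last holds). Time passes only in rows, so rows that do not move let the fingers close. It gives the time, the measured TCP pose, the force and the opening at its end, in the units of the state.
- sense(): the state, without advancing time (a new reading comes with each control period).
- eyes.capture(name): name is "scene" or "top" or "wrist"; returns a dict with "pixels" (384x512x3 uint8, red, green, blue), "mtx" (3x3 intrinsics, pixels), "R" (3x3) and "t" (3): a world point X has camera coordinates R X + t. Camera axes: x right, y down, z forward; pixel columns grow to the right and rows downward; lengths in mm; the calibration is good to about 2 mm. A picture is of the moment at which its call begins. There is no depth.
- ctrl.finish_job(): hands the job in, once; it reports no verdict.
The state is a dict: "time_s": time; "joints": joint angles; "dq": joint speeds; "tau": joint torques, N m; "eef_pos": TCP position; "ee_rot": TCP orientation; "force": force on the tool from outside, world axes, zero at the start; "wrist_torque": the same for the moment, N m; "grip_width": opening from 0.0 (shut) to 1.0 (fully open).
Only numpy, scipy, OpenCV 4.12 (cv2) and the standard library are available. Lean on these libraries where they do the work, as an engineer would, in place of code of your own. Each camera call takes 0.05 s, during which the arm holds its last target.

TASK

On the bag sealer, set the red inner knob (seal time) to the green band without leaning on or moving the black ring around it (cooling time). The red knob is locked: push it in gently and hold it in while you turn it anticlockwise to the green band, then feel for the latch, which is somewhere in that band, and let the knob come all the way up, locked there. Never press it, lift it or force it round against its lock with more than about 20 N, and let go at the end. Do not disturb the things round the sealer.

Things in the scene. Friction and masses are not known exactly. Their poses are not given: they have to be found in the camera images.
- sealer: Grey bench bag sealer, fixed; place and yaw vary. Origin: on the bench, below the vertical axis common to both knobs; x points from the control head to the jaw, z up. Head 170 (x) by 190 (y) by 80 mm high, centred on the axis. Jaw behind it: x 85 to 185 mm, 416 mm wide, up to 105 mm high. Painted on the head round the knobs: amber marks about angle 0 (sealer's +x), the idle zone.
- green_mark (a point): Middle of the one painted green band on the head's top (51 to 66 mm from the knobs' axis), 1.1 rad anticlockwise (from above) of the sealer's +x; the band reaches 0.2 rad to either side. The knob's latch notch is hidden: its middle lies anywhere within 0.2 rad of this mark, different each time, and the knob can rise within about 0.06 rad of that middle. Find it by feel.
- time_knob (a joint): Angle of the red inner knob (rad), anticlockwise from above positive: 0 with its white pointer line along the sealer's +x, 1.1 at the middle of the green band; stops at -0.45 and 1.65; friction 0.03 N m. While up it is locked within the idle zone (it stops somewhere between 0.28 and 0.68). Pushed in 5 mm or more it turns freely.
- knob_top (a point): Centre of the top face of the red knob's bar grip, on the axis, 132 mm above the sealer's origin when fully up; x along the bar to its pointer end, z up. Bar 42 mm long (x), 14 mm thick (y), 30 mm tall, above a neck 28 mm across. Travel 8.5 mm down; spring 6 N up at the top, 10 N at the bottom. Let up away from idle zone and notch, it catches about 4.5 mm down.
- cool_ring (a joint): Angle of the black outer ring (rad), anticlockwise from above positive, 0 with its tab along the sealer's +x. It turns very easily (0.02 N m) and must stay as found. Ring 74 mm across, 16 mm high; its flat top is 96 mm above the sealer's origin, 36 mm below the top of the raised red bar. Fingers must clear it also when the knob is pushed in.
- ring_tab (a point): Top of the black ring's tab, 39 mm from the common axis, 100 mm above the sealer's origin; the tab reaches to 46 mm from the axis, is 12 mm wide and stands 4 mm above the ring's flat top.
- tape_center (a point): Roll of brown tape lying flat, 100 mm across, 48 mm high; centre half-way up. Bystander.
- carton_center (a point): Small closed cardboard carton 120 by 90 by 70 mm; its centre. Bystander.
- spray_center (a point): White bottle with a yellow label, 60 mm across, 150 mm tall; its centre half-way up. Bystander.

How it is judged:
By the outcome, as a careful person would: the job done as asked, in the order asked, and still so for the second after the job is handed in, with the robot touching nothing.
It also fails if it takes over 51 s, if anything falls off the work surface, if the arm or the gripper's body presses on something with over 40 N, if the wrist force passes 120 N, or if a joint passes its speed limit or range.

## Working session

There is one attempt and no reset: what is moved stays moved. The work goes in short steps, Python scripts to look and compute and a shell command to move; the robot and the scene stay as the last step left them, time stands still between calls to the robot, and variables do not carry over. Pictures are saved under pics/ and viewed, and the job is handed in when it is done.

```bash
mkdir -p pics; python3 - <<'E'
from rig import sense, eyes, ctrl
import cv2,pickle
s=sense();print(s,ctrl.pinch_z)
for n in ("scene","top","wrist"):
    c=eyes.capture(n);pickle.dump(c,open(f"pics/{n}0.pkl","wb"))
    cv2.imwrite(f"pics/{n}0.png",c["pixels"][:,:,::-1]);print(n,c["mtx"].tolist(),c["R"].tolist(),c["t"].tolist())
E
```

```text
{'time_s': 0.0, 'joints': array([ 1.05656989e+00,  3.13475974e-01,  1.49846321e+00, -7.38955588e-07,
        1.33097490e+00, -2.23402234e-01]), 'dq': array([-0.00059365, -0.00024015, -0.00044814, -0.00156306,  0.00068969,
       -0.0014855 ]), 'tau': array([-8.97410100e-04, -4.12267578e+01, -2.59746838e+01, -1.98045395e-04,
        4.12456910e-03,  3.64019940e-06]), 'eef_pos': array([150.42136835, 502.71818851, 230.71194468]), 'ee_rot': array([-0.69920816,  0.7000799 , -0.10262802,  0.10229163]), 'force': array([ 0.38880725, -0.48667026,  0.10077718]), 'wrist_torque': array([ 0.03435322, -0.02276821, -0.06591587]), 'grip_width': 0.9986147561514764} 18.700000000000003
scene [[359.39047315529155, 0.0, 254.96712468876143], [0.0, 359.39047315529155, 190.9557362114836], [0.0, 0.0, 1.0]] [[0.546635518313318, 0.8373617221588887, -0.0038673481134161363], [0.460533489244448, -0.30449026519969213, -0.8337832953969244], [-0.6993557859935559, 0.45399452051948974, -0.5520783096043662]] [-297.8788196577314, -137.29259576936033, 1109.6024775970063]
top [[379.0281536523023, 0.0, 261.24264932766476], [0.0, 379.0281536523023, 189.38082218998065], [0.0, 0.0, 1.0]] [[-0.007588480591970666, -0.9996418108705628, 0.025664468078012044], [-0.993714559202618, 0.004671986749919279, -0.1118460878553899], [0.11168612174774582, -0.026351897450289857, -0.9933940747305258]] [17.008443088955243, 514.5495796631176, 1013.0559413658156]
wrist [[345.00440737225165, 0.0, 254.31667676682528], [0.0, 345.00440737225165, 190.60445510869525], [0.0, 0.0, 1.0]] [[0.28608598883403547, 0.9582023527569102, -0.0017487606972039062], [0.9176816106924931, -0.27346186040619824, 0.2882344051289071], [0.2757086657863442, -0.08406463034061906, -0.957558285189999]] [-524.4862345837821, -37.57529441180951, 378.43440961643046]
```

View pics/top0.png

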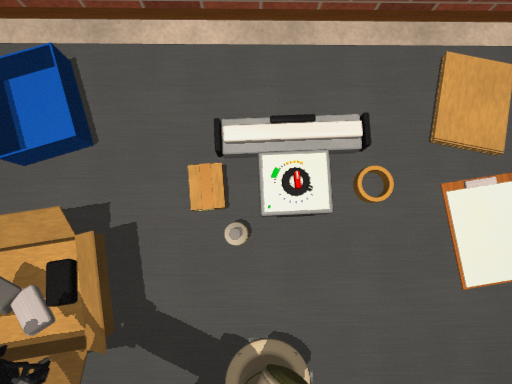

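View pics/scene0.png

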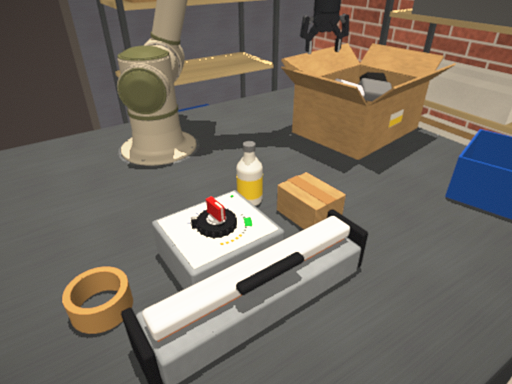

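View pics/wrist0.png

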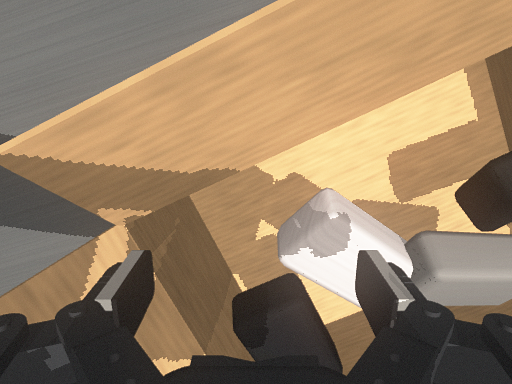

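```bash
cat > h.py <<'E'
import numpy as np,cv2,pickle
def ray(c,uv,z):
    d=c["R"].T@np.linalg.solve(c["mtx"],np.array([uv[0],uv[1],1.]));o=-c["R"].T@c["t"]
    return o+d*(z-o[2])/d[2]
def tri(c1,p1,c2,p2):
    A=[];b=[]
    for c,p in((c1,p1),(c2,p2)):
        d=c["R"].T@np.linalg.solve(c["mtx"],np.array([p[0],p[1],1.]));d/=np.linalg.norm(d);o=-c["R"].T@c["t"]
        P=np.eye(3)-np.outer(d,d);A.append(P);b.append(P@o)
    return np.linalg.lstsq(np.vstack(A),np.hstack(b),rcond=None)[0]
def proj(c,X):
    q=c["mtx"]@(c["R"]@np.asarray(X)+c["t"]);return q[:2]/q[2]
def masks(c):
    h=cv2.cvtColor(c["pixels"],cv2.COLOR_RGB2HSV);H,S,V=[h[...,i].astype(int) for i in range(3)]
    return dict(red=((H<6)|(H>174))&(S>170)&(V>90),green=(H>50)&(H<75)&(S>120)&(V>80),black=(V<50),white=(S<40)&(V>150),amber=(H>15)&(H<30)&(S>150)&(V>150))
def cc(m,x0,y0,x1,y1,minA=3):
    k=np.zeros(m.shape,np.uint8);k[y0:y1,x0:x1]=m[y0:y1,x0:x1]
    n,l,st,ce=cv2.connectedComponentsWithStats(k)
    return [(st[i].tolist(),ce[i].round(2).tolist()) for i in range(1,n) if st[i][4]>=minA]
E
python3 - <<'E'
from h import *
for n,b in(("top",(255,145,340,220)),("scene",(150,180,290,290))):
    c=pickle.load(open(f"pics/{n}0.pkl","rb"));m=masks(c)
    for k in("red","green","black","amber"):print(n,k,cc(m[k],*b))
    x0,y0,x1,y1=b
    cv2.imwrite(f"pics/{n}0c.png",cv2.resize(c["pixels"][y0:y1,x0:x1,::-1],None,fx=5.5,fy=5.5,interpolation=cv2.INTER_NEAREST))
E
```

```text
top red [([294, 171, 8, 18, 83], [296.99, 180.35])]
top green [([271, 168, 9, 10, 49], [274.86, 172.45]), ([268, 206, 2, 2, 4], [268.5, 206.5])]
top black [([282, 168, 29, 27, 373], [294.94, 181.92]), ([277, 214, 37, 3, 53], [295.13, 215.08])]
top amber [([290, 161, 2, 2, 3], [290.33, 161.67]), ([293, 161, 2, 2, 3], [293.67, 161.33]), ([297, 161, 2, 2, 4], [297.5, 161.5]), ([286, 162, 2, 2, 3], [286.67, 162.67]), ([301, 162, 2, 2, 3], [301.33, 162.33])]
scene red [([206, 197, 15, 24, 211], [213.25, 208.08]), ([222, 206, 3, 13, 13], [223.69, 212.0])]
scene green [([231, 195, 2, 2, 4], [231.5, 195.5]), ([244, 217, 8, 9, 57], [247.65, 221.42])]
scene black [([192, 210, 44, 28, 632], [214.82, 225.14]), ([237, 256, 53, 34, 658], [264.89, 275.13])]
scene amber [([237, 180, 25, 20, 408], [249.64, 188.69]), ([239, 235, 3, 1, 3], [240.0, 235.0]), ([236, 237, 2, 2, 3], [236.33, 237.67]), ([231, 240, 3, 1, 3], [232.0, 240.0]), ([221, 243, 2, 2, 4], [221.5, 243.5]), ([226, 242, 3, 1, 3], [227.0, 242.0])]
```

View pics/top0c.png

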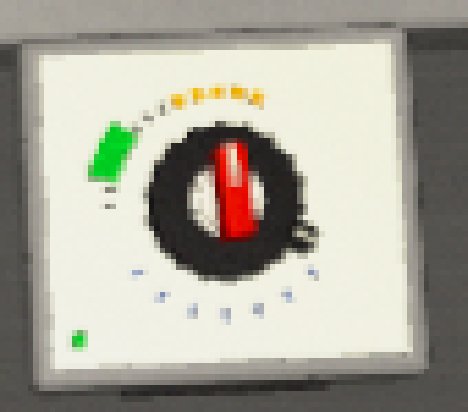

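View pics/scene0c.png

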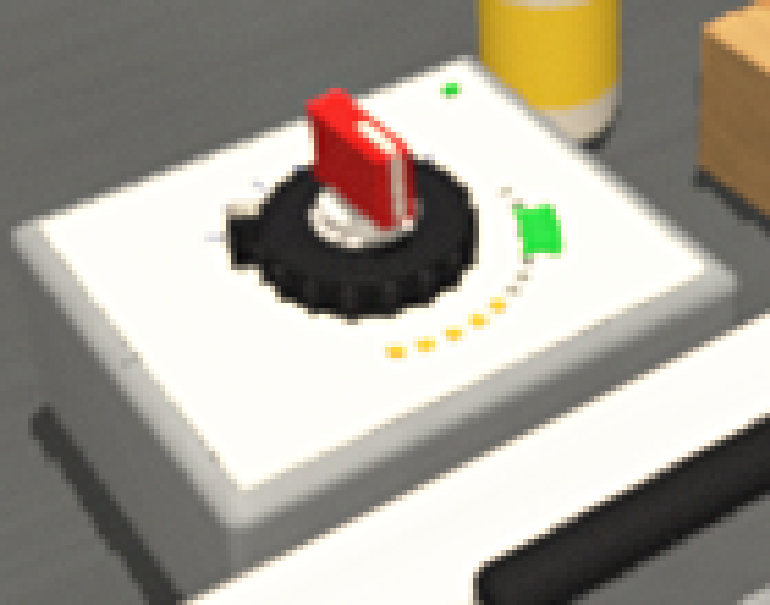

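```bash
python3 - <<'E'
from h import *
t=pickle.load(open("pics/top0.pkl","rb"));s=pickle.load(open("pics/scene0.pkl","rb"))
print("camtop",-t["R"].T@t["t"],"camscene",-s["R"].T@s["t"])
print("red top z~128",ray(t,(297.3,180),130))
# ring: black comp hull circle (exclude tab)
print("ring",ray(t,(295.8,181.7),92))
am=np.array([ray(t,p,80)[:2] for p in((286.67,162.67),(290.33,161.67),(293.67,161.33),(297.5,161.5),(301.33,162.33))]);print(am,am.mean(0))
print("green",ray(t,(274.86,172.45),80))
print("green tri",tri(t,(274.86,172.45),s,(247.65,221.42)))
print("tab",ray(t,(310.8,188),100))
# edge of head: white rectangle
m=masks(t)["white"].astype(np.uint8);k=np.zeros_like(m);k[152:218,258:334]=m[152:218,258:334]
cs,_=cv2.findContours(k,cv2.RETR_EXTERNAL,cv2.CHAIN_APPROX_NONE);c=max(cs,key=cv2.contourArea);pts=np.array([ray(t,p[0],80)[:2] for p in c],np.float32)
print(cv2.minAreaRect(pts))
# others
for n,p,z in(("tape",(375.5,183.5),48),("carton",(206.5,186.5),70),("spray",(236,233),150),("boxcornerR",(100,232),250),("boxcornerR0",(106,350),250)):print(n,ray(t,p,z))
E
```

```text
camtop [ 398.30018778   41.29432831 1063.47761437] camscene [1002.06589402 -296.12538226  496.96318614]
red top z~128 [526.35388147 -73.54026037 130.        ]
ring [527.13595739 -74.23463525  92.        ]
[[579.44854898 -52.41863489]
 [582.09763532 -62.13778417]
 [582.98367503 -70.99017589]
 [582.50020129 -81.12102112]
 [580.24838714 -91.22176849]] [581.45568955 -71.57787691]
green [553.47109768 -20.92744561  80.        ]
green tri [553.25903887 -21.06765944  80.6619386 ]
tab [ 509.59326042 -111.62525377  100.        ]
((528.5153198242188, -73.20015716552734), (161.0981903076172, 182.61805725097656), 2.4060676097869873)
tape [ 527.11977921 -296.98201958   48.        ]
carton [518.30013067 158.95574306  70.        ]
spray [396.33653376  78.23333237 150.        ]
boxcornerR [400.84232036 360.82678057 250.        ]
boxcornerR0 [161.284875   339.24794847 250.        ]
```

```bash
cat >> h.py <<'E'
from scipy.spatial.transform import Rotation as Ro
def pose():
    from rig import sense
    s=sense();q=s["ee_rot"];return s,s["eef_pos"],Ro.from_quat([q[1],q[2],q[3],q[0]])
def st():
    s,p,R=pose();M=R.as_matrix();print("t",round(s["time_s"],2),"p",p.round(1),"F",s["force"].round(1),"T",s["wrist_torque"].round(2),"g",round(s["grip_width"]*85.4,1),"q6",s["joints"][5].round(2),"zaxis ang",np.arctan2(M[1,2],M[0,2]).round(3),"ydown",M[:,1].round(3))
def delta(w):
    s,p,R=pose();return (R.inv().apply(np.asarray(w)-p)).round(1)
E
python3 -c "
from h import *;st();print(pose()[2].as_matrix().round(3));print(delta([527.5,-74,330]), delta([150,503,330]))"
```

```text
t 0.15 p [150.4 502.8 230.9] F [ 0.7 -0.4  0.6] T [ 0.01 -0.05  0.03] g 85.4 q6 -0.22 zaxis ang 1.28 ydown [-0.    -0.001 -1.   ]
[[ 0.958 -0.     0.287]
 [-0.287 -0.001  0.958]
 [-0.    -1.    -0.001]]
[ 526.6  -98.8 -444.6] [ -0.5 -99.1  -0. ]
```

```bash
python3 -m handwheel '[{"ty":-33},{"ty":-33},{"ty":-33},{"tx":26,"tz":-22},{"tx":26,"tz":-22},{"tx":26,"tz":-22},{"tx":26,"tz":-22},{"tx":26,"tz":-22},{"tx":26,"tz":-22},{"tx":26,"tz":-22}]'
python3 -m handwheel '[{"tx":26,"tz":-22},{"tx":26,"tz":-22},{"tx":26,"tz":-22},{"tx":26,"tz":-22},{"tx":26,"tz":-22},{"tx":26,"tz":-22},{"tx":26,"tz":-22},{"tx":26,"tz":-22},{"tx":26,"tz":-22},{"tx":26,"tz":-22}]'
python3 -c "
from h import *;st();print(delta([527.5,-74,330]))"
```

```text
t 0.15 p [150.4 502.8 230.9] F [ 0.7 -0.4  0.6] T [ 0.01 -0.05  0.03] g 85.4 q6 -0.22 zaxis ang 1.28 ydown [-0.    -0.001 -1.   ]
[ 526.6  -98.8 -444.6]invalid input
invalid input
```

```bash
python3 -m handwheel '[{"grip":85,"tx":0,"ty":-33,"tz":0,"wx":0,"wy":0,"wz":0},{"grip":85,"tx":0,"ty":-33,"tz":0,"wx":0,"wy":0,"wz":0},{"grip":85,"tx":0,"ty":-33,"tz":0,"wx":0,"wy":0,"wz":0}]'
```

```text
time_s: 0.4
eef_pos: [150.3, 502.6, 331.3]
ee_rot: [-0.699, 0.7, -0.103, 0.102]
force: [0.8, 0.5, 0.0]
grip_width: 1.0
```

```bash
python3 -m handwheel '[{"grip":85,"tx":31,"ty":0,"tz":-26,"wx":0,"wy":0,"wz":0},{"grip":85,"tx":31,"ty":0,"tz":-26,"wx":0,"wy":0,"wz":0},{"grip":85,"tx":31,"ty":0,"tz":-26,"wx":0,"wy":0,"wz":0},{"grip":85,"tx":31,"ty":0,"tz":-26,"wx":0,"wy":0,"wz":0},{"grip":85,"tx":31,"ty":0,"tz":-26,"wx":0,"wy":0,"wz":0},{"grip":85,"tx":31,"ty":0,"tz":-26,"wx":0,"wy":0,"wz":0},{"grip":85,"tx":31,"ty":0,"tz":-26,"wx":0,"wy":0,"wz":0},{"grip":85,"tx":31,"ty":0,"tz":-26,"wx":0,"wy":0,"wz":0}]'
python3 -m handwheel '[{"grip":85,"tx":31,"ty":0,"tz":-26,"wx":0,"wy":0,"wz":0},{"grip":85,"tx":31,"ty":0,"tz":-26,"wx":0,"wy":0,"wz":0},{"grip":85,"tx":31,"ty":0,"tz":-26,"wx":0,"wy":0,"wz":0},{"grip":85,"tx":31,"ty":0,"tz":-26,"wx":0,"wy":0,"wz":0},{"grip":85,"tx":31,"ty":0,"tz":-26,"wx":0,"wy":0,"wz":0},{"grip":85,"tx":31,"ty":0,"tz":-26,"wx":0,"wy":0,"wz":0},{"grip":85,"tx":31,"ty":0,"tz":-26,"wx":0,"wy":0,"wz":0},{"grip":85,"tx":31,"ty":0,"tz":-26,"wx":0,"wy":0,"wz":0}]'
python3 -c "
from h import *;st();print(delta([527.5,-74,330]))"
```

```text
time_s: 1.07
eef_pos: [328.9, 230.8, 330.3]
ee_rot: [0.7, -0.7, 0.102, -0.102]
force: [0.3, 0.0, 0.3]
grip_width: 0.996
time_s: 1.73
eef_pos: [507.1, -39.8, 330.1]
ee_rot: [0.7, -0.7, 0.103, -0.102]
force: [-0.1, 0.3, -0.0]
grip_width: 0.996
t 1.73 p [507.1 -39.8 330.1] F [-0.1  0.3 -0. ] T [ 0.01  0.   -0.02] g 85.1 q6 -1.59 zaxis ang 1.28 ydown [-0.  0. -1.]
[ 29.4   0.1 -26.9]
```

```bash
python3 -m handwheel '[{"grip":85,"tx":29.4,"ty":0,"tz":-26.9,"wx":0,"wy":0,"wz":0},{"grip":85,"tx":0,"ty":0,"tz":0,"wx":0,"wy":0.125,"wz":0},{"grip":85,"tx":0,"ty":0,"tz":0,"wx":0,"wy":0.125,"wz":0},{"grip":85,"tx":0,"ty":0,"tz":0,"wx":0,"wy":0.125,"wz":0},{"grip":85,"tx":0,"ty":0,"tz":0,"wx":0,"wy":0.125,"wz":0},{"grip":85,"tx":0,"ty":0,"tz":0,"wx":0,"wy":0.125,"wz":0},{"grip":85,"tx":0,"ty":0,"tz":0,"wx":0,"wy":0.125,"wz":0},{"grip":85,"tx":0,"ty":0,"tz":0,"wx":0,"wy":0.125,"wz":0}]'
python3 -m handwheel '[{"grip":70,"tx":0,"ty":0,"tz":0,"wx":0,"wy":0.125,"wz":0},{"grip":70,"tx":0,"ty":0,"tz":0,"wx":0,"wy":0.125,"wz":0},{"grip":70,"tx":0,"ty":0,"tz":0,"wx":0,"wy":0.125,"wz":0},{"grip":70,"tx":0,"ty":0,"tz":0,"wx":0,"wy":0.125,"wz":0},{"grip":70,"tx":0,"ty":0,"tz":0,"wx":0,"wy":0.125,"wz":0},{"grip":70,"tx":0,"ty":0,"tz":0,"wx":0,"wy":0.125,"wz":0},{"grip":70,"tx":0,"ty":0,"tz":0,"wx":0,"wy":0.125,"wz":0},{"grip":70,"tx":0,"ty":0,"tz":0,"wx":0,"wy":0.125,"wz":0}]'
python3 -m handwheel '[{"grip":70,"tx":0,"ty":0,"tz":0,"wx":0,"wy":0.125,"wz":0},{"grip":70,"tx":0,"ty":0,"tz":0,"wx":0,"wy":0.125,"wz":0},{"grip":70,"tx":0,"ty":0,"tz":0,"wx":0,"wy":0.125,"wz":0},{"grip":70,"tx":0,"ty":0,"tz":0,"wx":0,"wy":0.125,"wz":0},{"grip":70,"tx":0,"ty":0,"tz":0,"wx":0,"wy":0.125,"wz":0},{"grip":70,"tx":0,"ty":0,"tz":0,"wx":0,"wy":0.125,"wz":0},{"grip":70,"tx":0,"ty":0,"tz":0,"wx":0,"wy":0.125,"wz":0},{"grip":70,"tx":0,"ty":0,"tz":0,"wx":0,"wy":0,"wz":0}]'
python3 - <<'E'
from h import *
from rig import eyes
st()
for n in("wrist","top","scene"):
    c=eyes.capture(n);pickle.dump(c,open(f"pics/{n}1.pkl","wb"));cv2.imwrite(f"pics/{n}1.png",c["pixels"][:,:,::-1])
E
```

```text
time_s: 2.4
eef_pos: [526.8, -72.0, 330.0]
ee_rot: [-0.589, 0.589, -0.391, 0.391]
force: [-0.3, 1.1, -0.3]
grip_width: 0.996
time_s: 3.07
eef_pos: [526.8, -71.9, 330.0]
ee_rot: [0.329, -0.33, 0.626, -0.625]
force: [-0.1, 0.9, -0.4]
grip_width: 0.824
time_s: 3.73
eef_pos: [526.8, -72.0, 330.0]
ee_rot: [0.034, -0.034, 0.706, -0.706]
force: [0.9, 0.4, 0.5]
grip_width: 0.819
t 3.73 p [526.8 -72.  330. ] F [0.9 0.4 0.5] T [-0.   -0.01 -0.01] g 70.0 q6 1.12 zaxis ang -1.475 ydown [-0.001  0.    -1.   ]
```

View pics/wrist1.png

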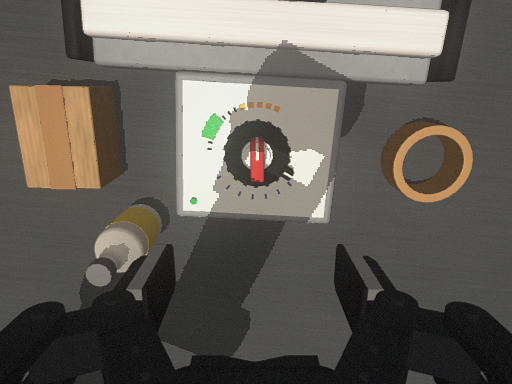

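```bash
python3 - <<'E'
from h import *
c=pickle.load(open("pics/wrist1.pkl","rb"));m=masks(c)
print("cam",-c["R"].T@c["t"])
im=c["pixels"][95:215,180:330,::-1];cv2.imwrite("pics/w1c.png",cv2.resize(im,None,fx=5,fy=5,interpolation=cv2.INTER_CUBIC))
h=cv2.cvtColor(c["pixels"],cv2.COLOR_RGB2HSV)
print("green",[ (a,b,ray(c,b,80).round(1)) for a,b in cc(m["green"],195,100,235,150)])
am=(h[...,0]>8)&(h[...,0]<25)&(h[...,1]>120)
for a,b in cc(am,235,95,290,120): print("amber",b,ray(c,b,80).round(1))
E
```

```text
cam [600.40245661 -64.81271484 471.4711853 ]
green [([209, 114, 14, 9, 26], [215.19, 117.77], array([562.5, -24.8,  80. ])), ([203, 121, 6, 12, 18], [205.22, 127.17], array([551. , -14.3,  80. ])), ([216, 123, 5, 8, 9], [217.89, 126.33], array([553.3, -28.4,  80. ])), ([202, 134, 12, 5, 22], [207.45, 136.18], array([541.2, -17.3,  80. ]))]
amber [250.64, 104.68] [580.4 -62.7  80. ]
amber [259.29, 104.08] [582.  -72.2  80. ]
amber [268.04, 105.69] [581.2 -82.   80. ]
amber [241.87, 106.48] [577.5 -53.3  80. ]
amber [276.35, 108.38] [579.2 -91.4  80. ]
```

View pics/w1c.png

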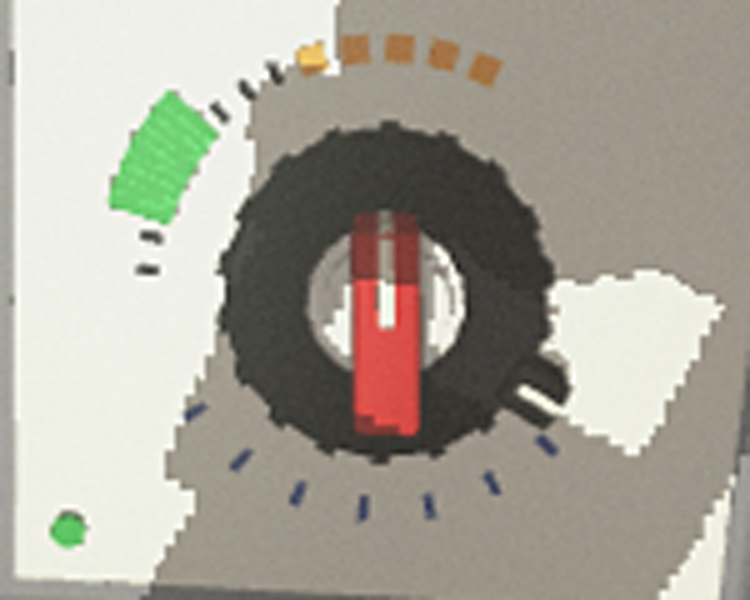

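```bash
python3 - <<'E'
from h import *
c=pickle.load(open("pics/wrist1.pkl","rb"))
px=lambda x,y:(180+(x+.5)/5-.5,95+(y+.5)/5-.5)
a=ray(c,px(386,213),132);b=ray(c,px(388,433),132)
print(a,b,(a+b)/2,np.arctan2(*(a-b)[1::-1]),np.linalg.norm(a-b))
w0=ray(c,px(386,212),132);w1=ray(c,px(387,325),132);print(w0,w1,np.arctan2(*(w0-w1)[1::-1]))
print("ring c",ray(c,px(386,292),96), "tab",ray(c,px(545,385),100))
for p in((250.64,104.68),(268.04,105.69)):pass
am=[[580.4,-62.7],[582,-72.2],[581.2,-82],[577.5,-53.3],[579.2,-91.4]]
bl=[ray(c,px(*p),80)[:2] for p in((195,411),(240,460),(297,493),(363,508),(429,506),(492,483),(546,445))]
P=np.array(am+bl)
from scipy.optimize import least_squares
r=least_squares(lambda v:np.hypot(P[:5,0]-v[0],P[:5,1]-v[1])-v[2],[528,-74,54]);
r2=least_squares(lambda v:np.hypot(P[:,0]-v[0],P[:,1]-v[1])-np.r_[np.full(5,v[2]),np.full(7,v[3])],[528,-74,54,54]);print(r2.x,np.abs(r2.fun).max())
x,y=r2.x[:2];print("amber ang",[round(float(np.arctan2(q[1]-y,q[0]-x)),3) for q in P[:5]])
for t in [px(166,157)]:
  g=ray(c,t,80);print("green",g,np.arctan2(g[1]-y,g[0]-x),np.hypot(g[1]-y,g[0]-x))
E
```

```text
[552.75013662 -71.94872682 132.        ] [508.22415536 -76.78374277 132.        ] [530.48714599 -74.36623479 132.        ] 0.10816483149753496 44.787725842221896
[552.94519233 -71.92934171 132.        ] [530.5008886  -74.36108161 132.        ] 0.10792454056119637
ring c [530.42122766 -74.42236365  96.        ] tab [ 513.85402004 -111.40536942  100.        ]
[527.8861678  -74.5464781   53.96256662  52.97427572] 0.20211555524762304
amber ang [0.222, 0.043, -0.139, 0.405, -0.317]
green [553.15313573 -22.66647303  80.        ] 1.117580802653976 57.705758766933684
```

```bash
python3 -c "
from h import *;print(delta([528.3,-74.3,155]))"

```

```text
[ -1.2 175.1   2.5]
```

```bash
python3 -m handwheel '[{"grip":40,"tx":-1.2,"ty":35,"tz":2.5,"wx":0,"wy":-0.012,"wz":0},{"grip":40,"tx":0,"ty":35,"tz":0,"wx":0,"wy":0,"wz":0},{"grip":40,"tx":0,"ty":35,"tz":0,"wx":0,"wy":0,"wz":0},{"grip":40,"tx":0,"ty":35,"tz":0,"wx":0,"wy":0,"wz":0},{"grip":40,"tx":0,"ty":35,"tz":0,"wx":0,"wy":0,"wz":0},{"grip":40,"tx":0,"ty":0,"tz":0,"wx":0,"wy":0,"wz":0},{"grip":40,"tx":0,"ty":0,"tz":0,"wx":0,"wy":0,"wz":0}]' 25
python3 - <<'E'
from h import *
from rig import eyes
st()
for n in("wrist","scene"):
    c=eyes.capture(n);pickle.dump(c,open(f"pics/{n}2.pkl","wb"));cv2.imwrite(f"pics/{n}2.png",c["pixels"][:,:,::-1])
E
```

```text
time_s: 4.47
eef_pos: [528.1, -74.3, 155.2]
ee_rot: [0.04, -0.041, 0.706, -0.706]
force: [-0.2, -0.5, -0.1]
grip_width: 0.469
t 4.47 p [528.1 -74.3 155.2] F [-0.2 -0.5 -0.1] T [ 0.03 -0.03  0.02] g 40.0 q6 1.1 zaxis ang -1.456 ydown [-0.002  0.001 -1.   ]
```

View pics/wrist2.png

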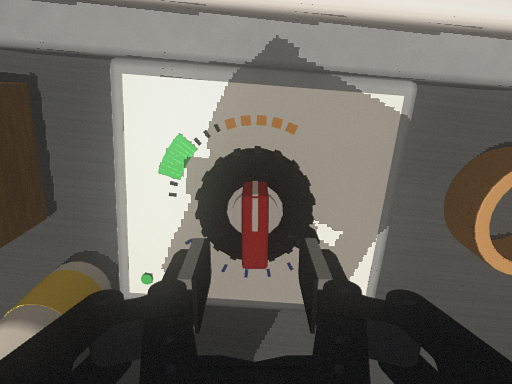

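View pics/scene2.png

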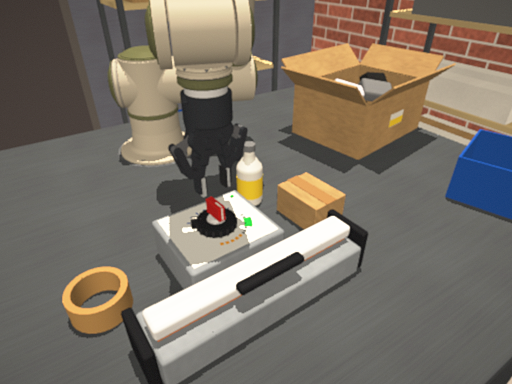

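```bash
python3 -m handwheel '[{"grip":34,"tx":0,"ty":16,"tz":0,"wx":0,"wy":-0.007,"wz":0},{"grip":34,"tx":0,"ty":16,"tz":0,"wx":0,"wy":0,"wz":0},{"grip":34,"tx":0,"ty":10,"tz":0,"wx":0,"wy":0,"wz":0},{"grip":34,"tx":0,"ty":6,"tz":0,"wx":0,"wy":0,"wz":0},{"grip":34,"tx":0,"ty":0,"tz":0,"wx":0,"wy":0,"wz":0},{"grip":34,"tx":0,"ty":0,"tz":0,"wx":0,"wy":0,"wz":0}]'
python3 - <<'E'
from h import *
from rig import eyes
st()
for n in("wrist","scene"):
    c=eyes.capture(n);pickle.dump(c,open(f"pics/{n}3.pkl","wb"));cv2.imwrite(f"pics/{n}3.png",c["pixels"][:,:,::-1])
cv2.imwrite("pics/s3c.png",cv2.resize(c["pixels"][150:270,140:300,::-1],None,fx=5,fy=5,interpolation=cv2.INTER_CUBIC))
E
```

```text
time_s: 5.07
eef_pos: [528.9, -74.5, 108.3]
ee_rot: [-0.043, 0.042, -0.706, 0.706]
force: [-0.8, 0.3, 1.2]
grip_width: 0.396
t 5.07 p [528.9 -74.5 108.3] F [-0.8  0.3  1.2] T [-0.04  0.02  0.04] g 33.8 q6 1.09 zaxis ang -1.451 ydown [ 0.001 -0.001 -1.   ]
```

View pics/wrist3.png

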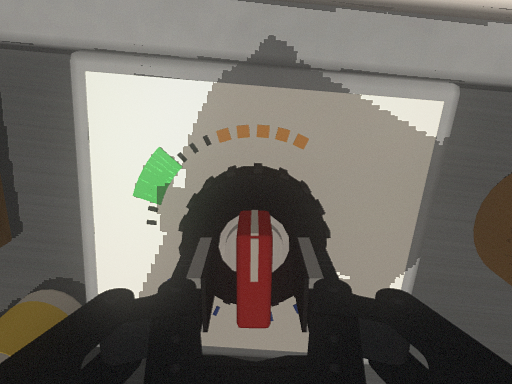

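View pics/s3c.png

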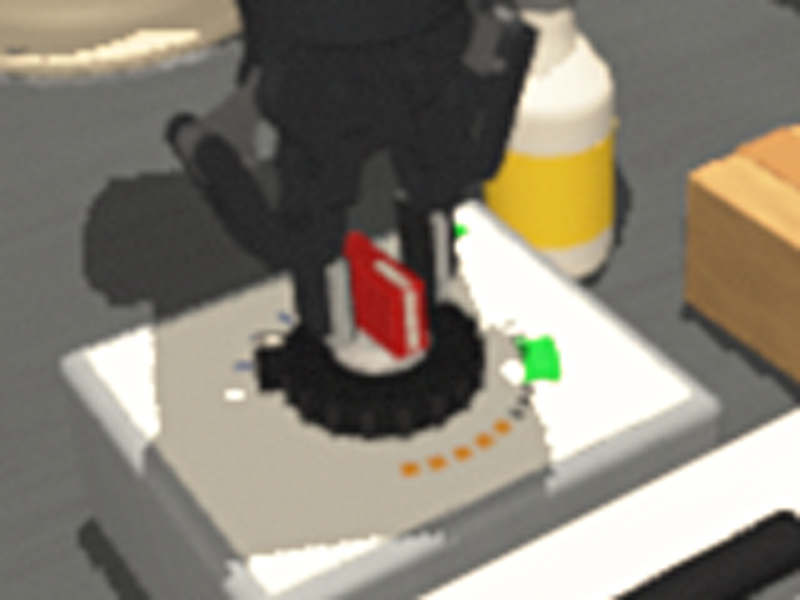

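```bash
python3 -m handwheel '[{"grip":24,"tx":0,"ty":0,"tz":0,"wx":0,"wy":-0.01,"wz":0},{"grip":18,"tx":0,"ty":0,"tz":0,"wx":0,"wy":0,"wz":0},{"grip":14,"tx":0,"ty":0,"tz":0,"wx":0,"wy":0,"wz":0},{"grip":10,"tx":0,"ty":0,"tz":0,"wx":0,"wy":0,"wz":0},{"grip":6,"tx":0,"ty":0,"tz":0,"wx":0,"wy":0,"wz":0},{"grip":6,"tx":0,"ty":0,"tz":0,"wx":0,"wy":0,"wz":0}]' 25
python3 - <<'E'
from h import *
st()
E
```

```text
time_s: 5.67
eef_pos: [528.5, -74.3, 107.8]
ee_rot: [-0.046, 0.046, -0.706, 0.706]
force: [-1.0, 2.4, 5.6]
grip_width: 0.159
t 5.67 p [528.5 -74.3 107.8] F [-1.   2.4  5.6] T [ 0.24  0.25 -0.07] g 13.6 q6 1.08 zaxis ang -1.441 ydown [ 0.001 -0.    -1.   ]
```

```bash
python3 -m handwheel '[{"grip":6,"tx":0,"ty":1,"tz":0,"wx":0,"wy":0,"wz":0},{"grip":6,"tx":0,"ty":1,"tz":0,"wx":0,"wy":0,"wz":0},{"grip":6,"tx":0,"ty":1,"tz":0,"wx":0,"wy":0,"wz":0},{"grip":6,"tx":0,"ty":0,"tz":0,"wx":0,"wy":0,"wz":0}]' 25
python3 - <<'E'
from h import *
st()
E
```

```text
time_s: 6.0
eef_pos: [528.5, -74.3, 104.7]
ee_rot: [-0.046, 0.046, -0.706, 0.706]
force: [-1.2, 1.4, 6.8]
grip_width: 0.156
t 6.0 p [528.5 -74.3 104.7] F [-1.2  1.4  6.8] T [0.28 0.27 0.02] g 13.3 q6 1.08 zaxis ang -1.441 ydown [ 0.001 -0.    -1.   ]
```

```bash
python3 -m handwheel '[{"grip":6,"tx":0,"ty":1,"tz":0,"wx":0,"wy":0,"wz":0},{"grip":6,"tx":0,"ty":1,"tz":0,"wx":0,"wy":0,"wz":0},{"grip":6,"tx":0,"ty":1,"tz":0,"wx":0,"wy":0,"wz":0},{"grip":6,"tx":0,"ty":0.7,"tz":0,"wx":0,"wy":0,"wz":0},{"grip":6,"tx":0,"ty":0,"tz":0,"wx":0,"wy":0,"wz":0}]' 25
python3 - <<'E'
from h import *
from rig import eyes
st()
c=eyes.capture("scene")
cv2.imwrite("pics/s4c.png",cv2.resize(c["pixels"][150:270,140:300,::-1],None,fx=5,fy=5,interpolation=cv2.INTER_CUBIC))
E
```

```text
time_s: 6.42
eef_pos: [528.5, -74.3, 101.2]
ee_rot: [-0.046, 0.046, -0.706, 0.706]
force: [-2.5, 1.5, 7.3]
grip_width: 0.158
t 6.42 p [528.5 -74.3 101.2] F [-2.5  1.5  7.3] T [ 0.31  0.38 -0.  ] g 13.5 q6 1.08 zaxis ang -1.441 ydown [ 0.001 -0.    -1.   ]
```

View pics/s4c.png

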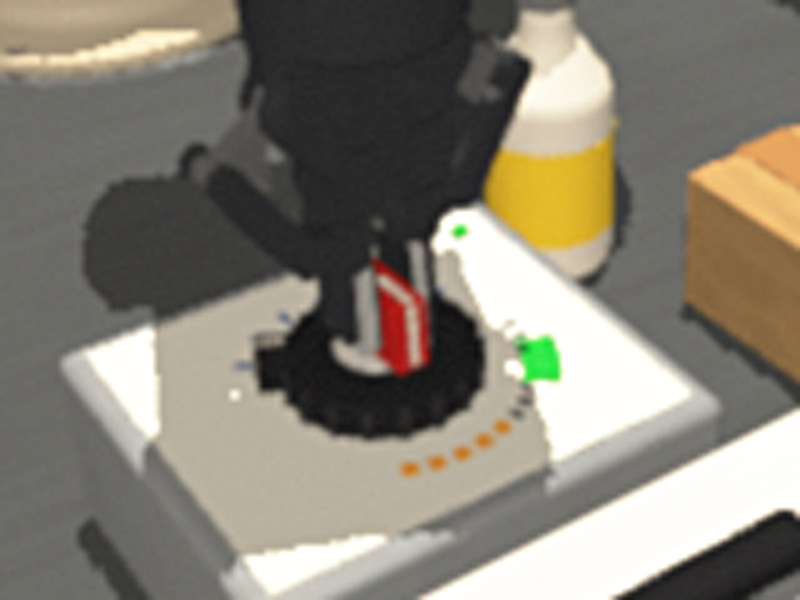

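```bash
python3 -m handwheel '[{"grip":6,"tx":0,"ty":0,"tz":0,"wx":0,"wy":-0.04,"wz":0},{"grip":6,"tx":0,"ty":0,"tz":0,"wx":0,"wy":-0.05,"wz":0},{"grip":6,"tx":0,"ty":0,"tz":0,"wx":0,"wy":-0.05,"wz":0},{"grip":6,"tx":0,"ty":0,"tz":0,"wx":0,"wy":-0.05,"wz":0},{"grip":6,"tx":0,"ty":0,"tz":0,"wx":0,"wy":-0.05,"wz":0}]' 25
python3 - <<'E'
from h import *
st()
E
```

```text
time_s: 6.88
eef_pos: [528.5, -74.2, 101.3]
ee_rot: [0.131, -0.131, 0.695, -0.695]
force: [-1.1, 2.7, 7.8]
grip_width: 0.16
t 6.88 p [528.5 -74.2 101.3] F [-1.1  2.7  7.8] T [ 0.48  0.39 -0.04] g 13.6 q6 0.84 zaxis ang -1.199 ydown [ 0.001  0.    -1.   ]
```

```bash
python3 -m handwheel '[{"grip":6,"tx":0,"ty":0,"tz":0,"wx":0,"wy":-0.05,"wz":0},{"grip":6,"tx":0,"ty":0,"tz":0,"wx":0,"wy":-0.05,"wz":0},{"grip":6,"tx":0,"ty":0,"tz":0,"wx":0,"wy":-0.05,"wz":0},{"grip":6,"tx":0,"ty":0,"tz":0,"wx":0,"wy":-0.05,"wz":0},{"grip":6,"tx":0,"ty":0,"tz":0,"wx":0,"wy":-0.05,"wz":0}]' 25
python3 - <<'E'
from h import *
st()
E
python3 -m handwheel '[{"grip":6,"tx":0,"ty":0,"tz":0,"wx":0,"wy":-0.05,"wz":0},{"grip":6,"tx":0,"ty":0,"tz":0,"wx":0,"wy":-0.05,"wz":0},{"grip":6,"tx":0,"ty":0,"tz":0,"wx":0,"wy":-0.05,"wz":0},{"grip":6,"tx":0,"ty":0,"tz":0,"wx":0,"wy":-0.05,"wz":0},{"grip":6,"tx":0,"ty":0,"tz":0,"wx":0,"wy":-0.05,"wz":0}]' 25
python3 - <<'E'
from h import *
from rig import eyes
st()
c=eyes.capture("wrist");cv2.imwrite("pics/w5.png",c["pixels"][:,:,::-1])
c=eyes.capture("scene")
cv2.imwrite("pics/s5c.png",cv2.resize(c["pixels"][150:270,140:300,::-1],None,fx=5,fy=5,interpolation=cv2.INTER_CUBIC))
E
```

```text
time_s: 7.3
eef_pos: [528.4, -74.1, 101.3]
ee_rot: [0.217, -0.216, 0.673, -0.673]
force: [-2.7, 3.7, 8.9]
grip_width: 0.157
t 7.3 p [528.4 -74.1 101.3] F [-2.7  3.7  8.9] T [ 0.54  0.42 -0.08] g 13.4 q6 0.59 zaxis ang -0.948 ydown [ 0.  0. -1.]
time_s: 7.72
eef_pos: [528.3, -74.0, 101.2]
ee_rot: [0.299, -0.299, 0.641, -0.641]
force: [-2.5, 3.1, 8.2]
grip_width: 0.163
t 7.72 p [528.3 -74.  101.2] F [-2.5  3.1  8.2] T [ 0.65  0.49 -0.04] g 13.9 q6 0.34 zaxis ang -0.698 ydown [ 0.  0. -1.]
```

View pics/s5c.png

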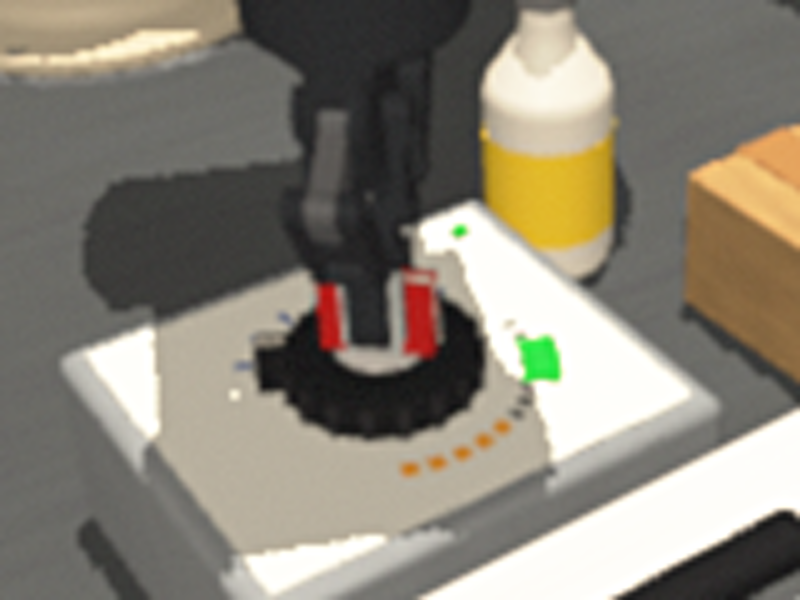

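View pics/w5.png

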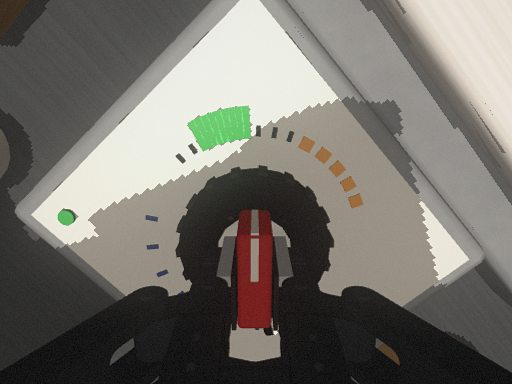

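```bash
python3 -m handwheel '[{"grip":6,"tx":0,"ty":0,"tz":0,"wx":0,"wy":-0.05,"wz":0},{"grip":6,"tx":0,"ty":0,"tz":0,"wx":0,"wy":-0.05,"wz":0},{"grip":6,"tx":0,"ty":-1,"tz":0,"wx":0,"wy":0,"wz":0},{"grip":6,"tx":0,"ty":-0.6,"tz":0,"wx":0,"wy":0,"wz":0},{"grip":6,"tx":0,"ty":0,"tz":0,"wx":0,"wy":0,"wz":0}]' 25
python3 -c "from h import *;st()"
python3 -m handwheel '[{"grip":6,"tx":0,"ty":-0.4,"tz":0,"wx":0,"wy":0,"wz":0},{"grip":6,"tx":0,"ty":0,"tz":0,"wx":0,"wy":0,"wz":0}]' 25
python3 -m handwheel '[{"grip":6,"tx":0,"ty":-0.4,"tz":0,"wx":0,"wy":0,"wz":0},{"grip":6,"tx":0,"ty":0,"tz":0,"wx":0,"wy":0,"wz":0}]' 25
python3 -c "from h import *;st()"
```

```text
time_s: 8.23
eef_pos: [528.3, -74.0, 102.8]
ee_rot: [0.33, -0.33, 0.626, -0.625]
force: [-2.7, 3.4, 7.3]
grip_width: 0.158
t 8.23 p [528.3 -74.  102.8] F [-2.7  3.4  7.3] T [0.59 0.52 0.05] g 13.5 q6 0.24 zaxis ang -0.601 ydown [-0.     0.001 -1.   ]
time_s: 8.4
eef_pos: [528.3, -74.0, 103.2]
ee_rot: [0.33, -0.33, 0.626, -0.625]
force: [-2.4, 3.7, 7.6]
grip_width: 0.158
time_s: 8.57
eef_pos: [528.3, -73.9, 103.4]
ee_rot: [0.33, -0.33, 0.626, -0.625]
force: [-2.1, 3.4, 6.2]
grip_width: 0.157
t 8.57 p [528.3 -73.9 103.4] F [-2.1  3.4  6.2] T [0.62 0.39 0.02] g 13.4 q6 0.24 zaxis ang -0.601 ydown [-0.     0.001 -1.   ]
```

```bash

python3 -m handwheel '[{"grip":6,"tx":0,"ty":-0.4,"tz":0,"wx":0,"wy":0,"wz":0},{"grip":6,"tx":0,"ty":0,"tz":0,"wx":0,"wy":0,"wz":0}]' 25
python3 -m handwheel '[{"grip":6,"tx":0,"ty":-0.4,"tz":0,"wx":0,"wy":0,"wz":0},{"grip":6,"tx":0,"ty":0,"tz":0,"wx":0,"wy":0,"wz":0}]' 25
```

```text
time_s: 8.73
eef_pos: [528.3, -73.9, 103.5]
ee_rot: [0.33, -0.33, 0.626, -0.625]
force: [-1.7, 4.3, 4.9]
grip_width: 0.159
time_s: 8.9
eef_pos: [528.3, -74.0, 103.6]
ee_rot: [0.33, -0.33, 0.626, -0.625]
force: [-0.4, 5.3, 2.1]
grip_width: 0.16
```

```bash
python3 -m handwheel '[{"grip":6,"tx":0,"ty":1.5,"tz":0,"wx":0,"wy":0,"wz":0},{"grip":6,"tx":0,"ty":1.4,"tz":0,"wx":0,"wy":0,"wz":0},{"grip":6,"tx":0,"ty":0,"tz":0,"wx":0,"wy":0,"wz":0},{"grip":6,"tx":0,"ty":0,"tz":0,"wx":0,"wy":-0.04,"wz":0},{"grip":6,"tx":0,"ty":0,"tz":0,"wx":0,"wy":-0.04,"wz":0},{"grip":6,"tx":0,"ty":0,"tz":0,"wx":0,"wy":0,"wz":0},{"grip":6,"tx":0,"ty":-1.2,"tz":0,"wx":0,"wy":0,"wz":0},{"grip":6,"tx":0,"ty":-1.2,"tz":0,"wx":0,"wy":0,"wz":0},{"grip":6,"tx":0,"ty":0,"tz":0,"wx":0,"wy":0,"wz":0}]' 25
python3 -c "from h import *;st()"
python3 -m handwheel '[{"grip":6,"tx":0,"ty":-0.5,"tz":0,"wx":0,"wy":0,"wz":0},{"grip":6,"tx":0,"ty":0,"tz":0,"wx":0,"wy":0,"wz":0}]' 25
python3 -c "from h import *;st()"
```

```text
time_s: 9.65
eef_pos: [528.2, -73.9, 103.5]
ee_rot: [0.354, -0.354, 0.612, -0.612]
force: [-1.2, 6.2, 4.5]
grip_width: 0.164
t 9.65 p [528.2 -73.9 103.5] F [-1.2  6.2  4.5] T [0.97 0.3  0.03] g 14.0 q6 0.16 zaxis ang -0.521 ydown [-0.     0.001 -1.   ]
time_s: 9.82
eef_pos: [528.2, -73.9, 103.7]
ee_rot: [0.354, -0.354, 0.612, -0.612]
force: [-0.7, 6.8, 1.7]
grip_width: 0.156
t 9.82 p [528.2 -73.9 103.7] F [-0.7  6.8  1.7] T [0.84 0.08 0.06] g 13.3 q6 0.16 zaxis ang -0.521 ydown [-0.     0.001 -1.   ]
```

```bash
python3 -m handwheel '[{"grip":6,"tx":0,"ty":1.5,"tz":0,"wx":0,"wy":0,"wz":0},{"grip":6,"tx":0,"ty":1.4,"tz":0,"wx":0,"wy":0,"wz":0},{"grip":6,"tx":-0.6,"ty":0,"tz":-0.3,"wx":0,"wy":0,"wz":0},{"grip":6,"tx":0,"ty":0,"tz":0,"wx":0,"wy":-0.04,"wz":0},{"grip":6,"tx":0,"ty":0,"tz":0,"wx":0,"wy":-0.04,"wz":0},{"grip":6,"tx":0,"ty":0,"tz":0,"wx":0,"wy":0,"wz":0},{"grip":6,"tx":0,"ty":-1.2,"tz":0,"wx":0,"wy":0,"wz":0},{"grip":6,"tx":0,"ty":-1.2,"tz":0,"wx":0,"wy":0,"wz":0},{"grip":6,"tx":0,"ty":0,"tz":0,"wx":0,"wy":0,"wz":0}]' 25
python3 -c "from h import *;st()"
python3 -m handwheel '[{"grip":6,"tx":0,"ty":-0.5,"tz":0,"wx":0,"wy":0,"wz":0},{"grip":6,"tx":0,"ty":0,"tz":0,"wx":0,"wy":0,"wz":0}]' 25
python3 -c "from h import *;st()"
```

```text
time_s: 10.57
eef_pos: [528.2, -73.9, 103.8]
ee_rot: [-0.378, 0.379, -0.597, 0.597]
force: [-3.2, 3.2, 6.7]
grip_width: 0.156
t 10.57 p [528.2 -73.9 103.8] F [-3.2  3.2  6.7] T [0.47 0.59 0.05] g 13.3 q6 0.08 zaxis ang -0.441 ydown [-0. -0. -1.]
time_s: 10.73
eef_pos: [528.2, -73.9, 104.0]
ee_rot: [-0.378, 0.379, -0.597, 0.597]
force: [-2.9, 1.3, 5.3]
grip_width: 0.157
t 10.73 p [528.2 -73.9 104. ] F [-2.9  1.3  5.3] T [ 0.37  0.49 -0.01] g 13.4 q6 0.08 zaxis ang -0.441 ydown [-0. -0. -1.]
```

```bash
python3 -m handwheel '[{"grip":6,"tx":0,"ty":-0.5,"tz":0,"wx":0,"wy":0,"wz":0},{"grip":6,"tx":0,"ty":0,"tz":0,"wx":0,"wy":0,"wz":0}]' 25
python3 -c "from h import *;st()"
```

```text
time_s: 10.9
eef_pos: [528.2, -73.8, 104.3]
ee_rot: [0.378, -0.379, 0.597, -0.597]
force: [-4.2, 1.2, 5.2]
grip_width: 0.153
t 10.9 p [528.2 -73.8 104.3] F [-4.2  1.2  5.2] T [0.33 0.57 0.07] g 13.1 q6 0.08 zaxis ang -0.441 ydown [-0. -0. -1.]
```

```bash
python3 -m handwheel '[{"grip":6,"tx":0,"ty":-0.5,"tz":0,"wx":0,"wy":0,"wz":0},{"grip":6,"tx":0,"ty":0,"tz":0,"wx":0,"wy":0,"wz":0}]' 25
python3 -m handwheel '[{"grip":6,"tx":0,"ty":-0.5,"tz":0,"wx":0,"wy":0,"wz":0},{"grip":6,"tx":0,"ty":0,"tz":0,"wx":0,"wy":0,"wz":0}]' 25
python3 -c "from h import *;st()"
```

```text
time_s: 11.07
eef_pos: [528.2, -73.8, 104.7]
ee_rot: [0.378, -0.379, 0.597, -0.597]
force: [-2.9, 1.1, 4.0]
grip_width: 0.157
time_s: 11.23
eef_pos: [528.2, -73.8, 105.1]
ee_rot: [0.378, -0.379, 0.597, -0.597]
force: [-2.8, 1.4, 1.6]
grip_width: 0.157
t 11.23 p [528.2 -73.8 105.1] F [-2.8  1.4  1.6] T [0.04 0.48 0.08] g 13.4 q6 0.08 zaxis ang -0.441 ydown [-0.001 -0.    -1.   ]
```

```bash
python3 -m handwheel '[{"grip":6,"tx":0,"ty":-0.5,"tz":0,"wx":0,"wy":0,"wz":0},{"grip":6,"tx":0,"ty":0,"tz":0,"wx":0,"wy":0,"wz":0}]' 25
python3 - <<'E'
from h import *
from rig import eyes
st()
c=eyes.capture("wrist");cv2.imwrite("pics/w6.png",c["pixels"][:,:,::-1])
c=eyes.capture("scene")
cv2.imwrite("pics/s6c.png",cv2.resize(c["pixels"][150:270,140:300,::-1],None,fx=5,fy=5,interpolation=cv2.INTER_CUBIC))
E
```

```text
time_s: 11.4
eef_pos: [528.1, -73.7, 105.5]
ee_rot: [0.378, -0.379, 0.597, -0.597]
force: [-3.1, 0.2, 1.5]
grip_width: 0.156
t 11.4 p [528.1 -73.7 105.5] F [-3.1  0.2  1.5] T [0.12 0.67 0.29] g 13.3 q6 0.08 zaxis ang -0.441 ydown [-0.001 -0.    -1.   ]
```

View pics/s6c.png

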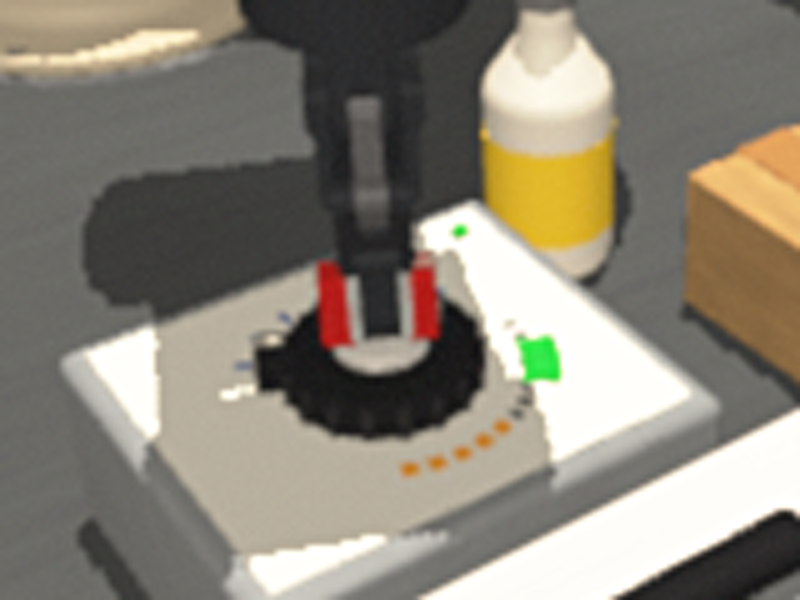

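View pics/w6.png

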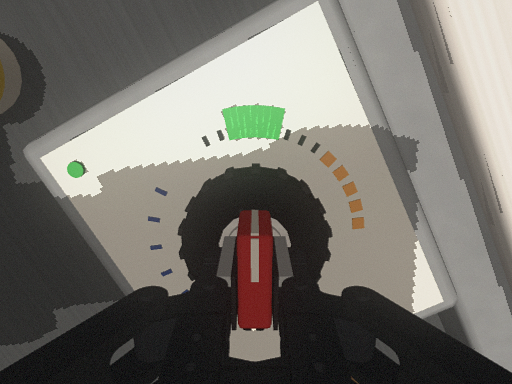

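```bash
python3 -m handwheel '[{"grip":6,"tx":0,"ty":-0.6,"tz":0,"wx":0,"wy":0,"wz":0},{"grip":6,"tx":0,"ty":-0.6,"tz":0,"wx":0,"wy":0,"wz":0},{"grip":6,"tx":0,"ty":0,"tz":0,"wx":0,"wy":0,"wz":0}]' 25
python3 -c "from h import *;st()"
```

```text
time_s: 11.75
eef_pos: [528.2, -73.7, 107.3]
ee_rot: [0.378, -0.379, 0.597, -0.597]
force: [-5.9, -0.0, 4.1]
grip_width: 0.154
t 11.75 p [528.2 -73.7 107.3] F [-5.9 -0.   4.1] T [0.07 1.14 0.34] g 13.2 q6 0.08 zaxis ang -0.441 ydown [-0.001 -0.    -1.   ]
```

```bash
python3 -m handwheel '[{"grip":6,"tx":0,"ty":-0.5,"tz":0,"wx":0,"wy":0,"wz":0},{"grip":6,"tx":0,"ty":0,"tz":0,"wx":0,"wy":0,"wz":0}]' 25
python3 -m handwheel '[{"grip":6,"tx":0,"ty":-0.4,"tz":0,"wx":0,"wy":0,"wz":0},{"grip":6,"tx":0,"ty":0,"tz":0,"wx":0,"wy":0,"wz":0}]' 25
python3 -c "from h import *;st()"
```

```text
time_s: 11.92
eef_pos: [528.2, -73.7, 107.5]
ee_rot: [0.378, -0.379, 0.597, -0.597]
force: [-4.6, 0.2, 2.3]
grip_width: 0.157
time_s: 12.08
eef_pos: [528.2, -73.7, 107.7]
ee_rot: [0.378, -0.379, 0.597, -0.597]
force: [-4.0, 0.6, -1.5]
grip_width: 0.161
t 12.08 p [528.2 -73.7 107.7] F [-4.   0.6 -1.5] T [-0.08  0.91  0.3 ] g 13.7 q6 0.08 zaxis ang -0.441 ydown [-0.001  0.    -1.   ]
```

```bash
python3 -m handwheel '[{"grip":16,"tx":0,"ty":0,"tz":0,"wx":0,"wy":0,"wz":0},{"grip":20,"tx":0,"ty":0,"tz":0,"wx":0,"wy":0,"wz":0},{"grip":26,"tx":0,"ty":0,"tz":0,"wx":0,"wy":0,"wz":0},{"grip":30,"tx":0,"ty":0,"tz":0,"wx":0,"wy":0,"wz":0},{"grip":30,"tx":0,"ty":0,"tz":0,"wx":0,"wy":0,"wz":0},{"grip":30,"tx":0,"ty":0,"tz":0,"wx":0,"wy":0,"wz":0}]' 25
python3 - <<'E'
from h import *
from rig import eyes
st()
c=eyes.capture("wrist");cv2.imwrite("pics/w7.png",c["pixels"][:,:,::-1])
c=eyes.capture("scene")
cv2.imwrite("pics/s7c.png",cv2.resize(c["pixels"][150:270,140:300,::-1],None,fx=5,fy=5,interpolation=cv2.INTER_CUBIC))
E
```

```text
time_s: 12.58
eef_pos: [528.6, -73.7, 108.0]
ee_rot: [-0.379, 0.378, -0.597, 0.597]
force: [0.3, 0.5, 0.1]
grip_width: 0.354
t 12.58 p [528.6 -73.7 108. ] F [0.3 0.5 0.1] T [-0.06  0.01 -0.01] g 30.2 q6 0.08 zaxis ang -0.441 ydown [ 0.001 -0.    -1.   ]
```

View pics/s7c.png

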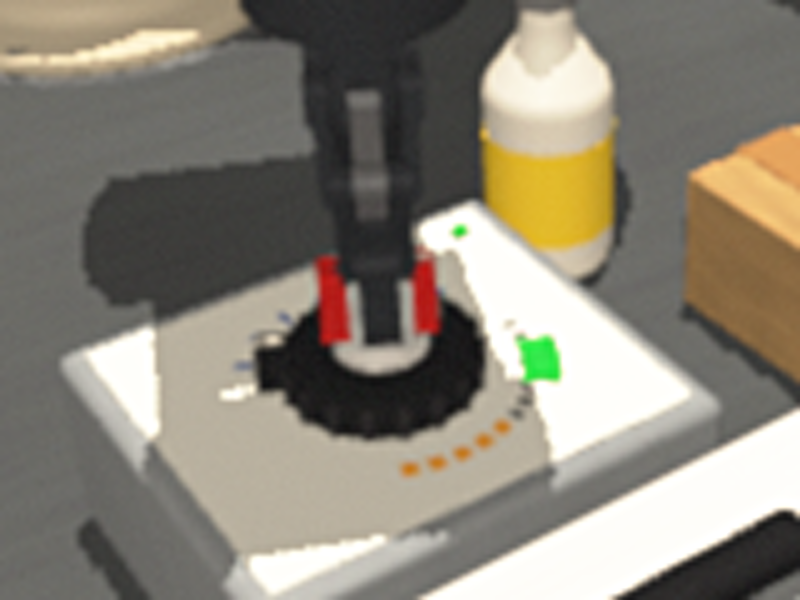

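View pics/w7.png

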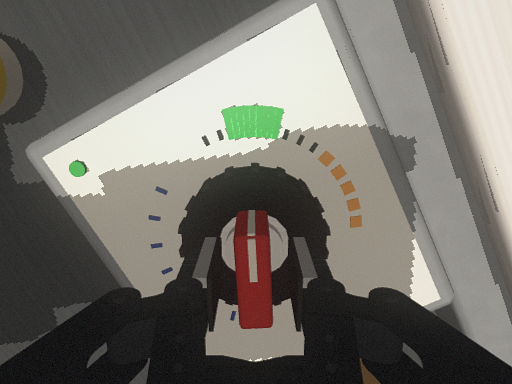

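```bash
python3 -m handwheel '[{"grip":30,"tx":0,"ty":-8,"tz":0,"wx":0,"wy":0,"wz":0},{"grip":30,"tx":0,"ty":-15,"tz":0,"wx":0,"wy":0,"wz":0},{"grip":34,"tx":0,"ty":-25,"tz":0,"wx":0,"wy":0,"wz":0},{"grip":34,"tx":0,"ty":-35,"tz":0,"wx":0,"wy":0,"wz":0},{"grip":34,"tx":0,"ty":-35,"tz":0,"wx":0,"wy":0,"wz":0},{"grip":34,"tx":0,"ty":-35,"tz":0,"wx":0,"wy":0,"wz":0},{"grip":34,"tx":0,"ty":0,"tz":0,"wx":0,"wy":0,"wz":0}]' 25
python3 - <<'E'
from h import *
from rig import eyes
st()
for n in("wrist","top","scene"):
    c=eyes.capture(n);pickle.dump(c,open(f"pics/{n}8.pkl","wb"));cv2.imwrite(f"pics/{n}8.png",c["pixels"][:,:,::-1])
a=c["pixels"][180:255,180:260,::-1];b=pickle.load(open("pics/scene0.pkl","rb"))["pixels"][180:255,180:260,::-1]
cv2.imwrite("pics/s8c.png",cv2.resize(np.hstack([b,a]),None,fx=5,fy=5,interpolation=cv2.INTER_CUBIC))
E
```

```text
time_s: 13.27
eef_pos: [530.2, -74.3, 268.5]
ee_rot: [-0.381, 0.376, -0.594, 0.601]
force: [1.1, 0.4, 1.6]
grip_width: 0.397
t 13.27 p [530.2 -74.3 268.5] F [1.1 0.4 1.6] T [ 0.01  0.   -0.02] g 33.9 q6 0.08 zaxis ang -0.441 ydown [ 0.011 -0.004 -1.   ]
```

View pics/s8c.png

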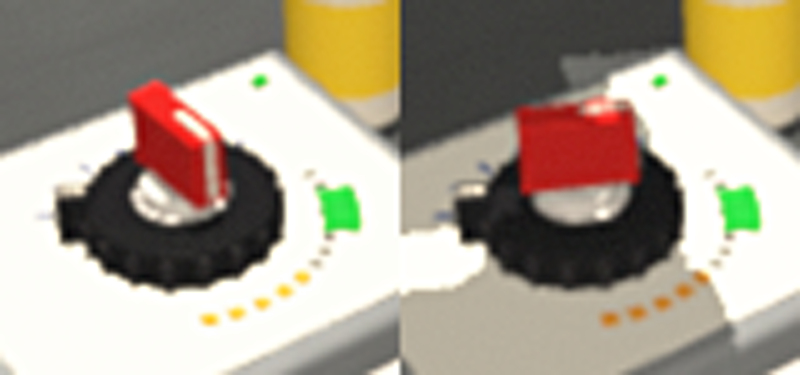

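View pics/wrist8.png

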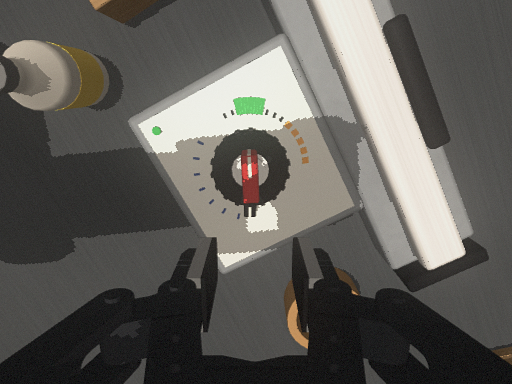

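View pics/scene8.png

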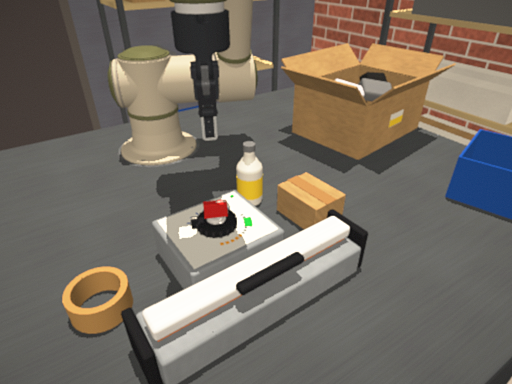

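```bash
python3 - <<'E'
from h import *
c=pickle.load(open("pics/scene8.pkl","rb"));c0=pickle.load(open("pics/scene0.pkl","rb"))
def corners(c,ang,dep,ax):
    u=np.array([np.cos(ang),np.sin(ang),0]);v=np.array([-u[1],u[0],0]);out=[]
    for a in(-21,21):
        for b in(-7,7):
            for z in(102,132):out.append(proj(c,np.array([*ax,z-dep])+a*u+b*v))
    o=np.array(out);return o.min(0).round(1),o.max(0).round(1)
for nm,cc_,ang in(("start",c0,.108),("now",c,1.13)):
    m=masks(cc_)
    h=cv2.cvtColor(cc_["pixels"],cv2.COLOR_RGB2HSV);r=((h[...,0]<8)|(h[...,0]>172))&(h[...,1]>140)&(h[...,2]>60)
    ys,xs=np.nonzero(r[185:235,190:240]);print(nm,"obs",xs.min()+190,ys.min()+185,xs.max()+190,ys.max()+185,"cen",xs.mean()+190,ys.mean()+185)
    for d in(0,4.5):print(d,corners(cc_,ang,d,(528,-74.2)))
w=pickle.load(open("pics/wrist8.pkl","rb"));im=w["pixels"][85:225,180:330,::-1];cv2.imwrite("pics/w8c.png",cv2.resize(im,None,fx=4,fy=4,interpolation=cv2.INTER_CUBIC))
E
```

```text
start obs 206 196 225 220 cen 214.19615384615383 208.23076923076923
0 (array([204.4, 194.8]), array([225.2, 222.1]))
4.5 (array([204.6, 196.9]), array([225.3, 224.1]))
now obs 203 201 227 218 cen 214.67027027027027 209.21891891891892
0 (array([202.1, 198.2]), array([227.2, 218.3]))
4.5 (array([202.4, 200.3]), array([227.3, 220.3]))
```

View pics/w8c.png

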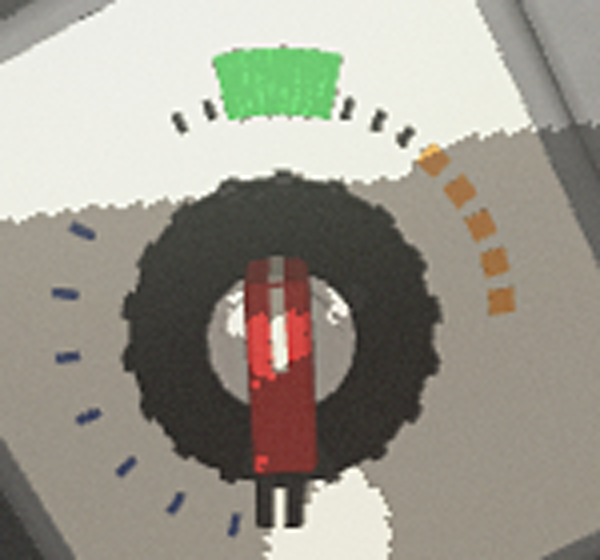

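```bash
python3 - <<'E'
from h import *
c=pickle.load(open("pics/scene8.pkl","rb"));c0=pickle.load(open("pics/scene0.pkl","rb"))
def f(c,ang,dep,ax,side):
    u=np.array([np.cos(ang),np.sin(ang),0]);v=np.array([-u[1],u[0],0])
    for nm,a,b,z in(("top-tail",-21,side,132),("top-ptr",21,side,132),("bot-tail",-21,side,102),("bot-ptr",21,side,102)):
        print(dep,nm,((proj(c,np.array([*ax,z-dep])+a*u+b*v)-[180,180]+.5)*8).round(0),end=" ")
    print()
for d in(0,4.5,8):f(c0,.108,d,(528,-74.2),-7)
for d in(0,4.5,8):f(c,1.13,d,(528,-74.2),-7)
for n,k in(("0",c0),("8",c)):cv2.imwrite(f"pics/z{n}.png",cv2.resize(k["pixels"][180:240,180:250,::-1],None,fx=8,fy=8,interpolation=cv2.INTER_NEAREST))
def g(c,X):return ((proj(c,X)-[180,180]+.5)*8).round(0)
a=.043
for k in(c0,c):
  print("green mid",g(k,[528+58.5*np.cos(1.143),-74.2+58.5*np.sin(1.143),80]),"amber mid",g(k,[528+54*np.cos(a),-74.2+54*np.sin(a),80]))
E
```

```text
0 top-tail [199. 145.] 0 top-ptr [305. 231.] 0 bot-tail [210. 253.] 0 bot-ptr [314. 341.] 
4.5 top-tail [201. 161.] 4.5 top-ptr [307. 247.] 4.5 bot-tail [211. 268.] 4.5 bot-ptr [315. 357.] 
8 top-tail [202. 174.] 8 top-ptr [308. 260.] 8 bot-tail [212. 280.] 8 bot-ptr [316. 369.] 
0 top-tail [182. 201.] 0 top-ptr [375. 185.] 0 bot-tail [194. 311.] 0 bot-ptr [381. 294.] 
4.5 top-tail [184. 218.] 4.5 top-ptr [376. 202.] 4.5 bot-tail [195. 326.] 4.5 bot-ptr [382. 310.] 
8 top-tail [185. 231.] 8 top-ptr [377. 215.] 8 bot-tail [196. 339.] 8 bot-ptr [383. 322.] 
green mid [544. 335.] amber mid [419. 486.]
green mid [544. 335.] amber mid [419. 486.]
```

View pics/z0.png

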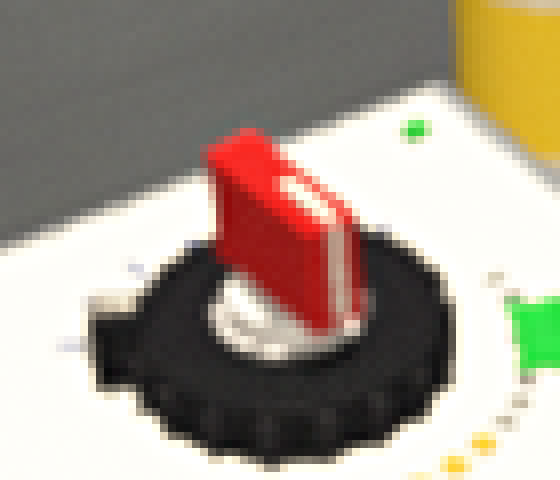

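View pics/z8.png

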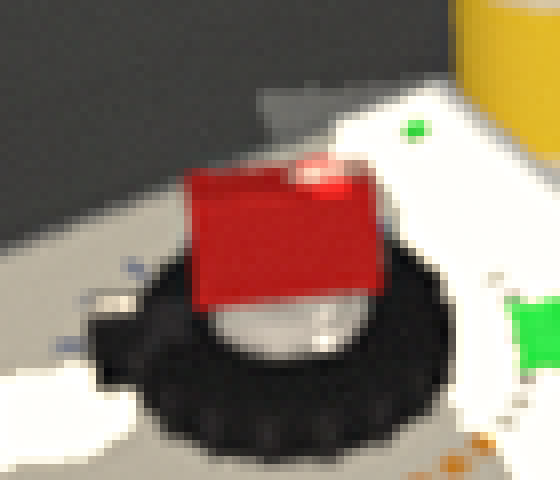

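```bash
python3 -c "
from h import *
from rig import ctrl
a=pickle.load(open('pics/top0.pkl','rb'));b=pickle.load(open('pics/top8.pkl','rb'))
st();print(ctrl.finish_job())"
```

```text
t 13.42 p [528.2 -73.6 260.8] F [0.4 0.3 0.2] T [ 0.   -0.04  0.02] g 33.7 q6 0.08 zaxis ang -0.441 ydown [-0.  0. -1.]
the job is handed in; nothing more can be done
None
```

I pinched the red bar at 25 N, pushed it in about 6.5 mm and turned it anticlockwise. I then felt for the latch by letting the knob up at about 0.93, 1.01 and 1.09 rad. It caught at the first two; at the third it rose all the way, so I let go and backed off. I handed the job in at 13.4 s.

**Knob:** After release, the bar's bottom corners in the scene picture matched the fully-up position to about half a pixel, not the 4.5 mm catch. It reads about 1.09 rad, inside the green band.

**Forces:** The readings I took between moves stayed within about 9 N vertically and 7 N sideways. The wrist felt nothing after release.

**Ring and surroundings:** By eye, the ring's tab and the things around the sealer look the same in the before and after pictures. I did not measure them.

**Less certain:**
- On the last rise the upward force dipped to about 1.5 N, and the wrist moment about the vertical reached about 0.3 N m until I let go. The knob was probably rubbing one side of the notch. At the ends of the bar that is about 15 N, so it was within the limit but not by much.
- I did not twist the knob afterwards to test the lock.
- A rough check using only the top and bottom of the red area was unclear on height. The corner check settled it.

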